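# Turn the round crispbread over with the turner

### The job

Using the offset turner, turn the round crispbread over so that it lies flat on the chopping board with its other face up; touch the bread with nothing but the turner and leave the square crispbread as it is. Then lay the turner back down on the worktop or its rest, clear of the board.

Things in the scene. Friction and masses are not known exactly. Their poses are not given: they have to be found in the camera images.
- round_bread: round hard-baked crispbread, rigid, 110 mm across, 8 mm thick, about 50 g; lies on the chopping board with 32 to 40 mm of its disc hanging over the board's front long edge (the edge towards the robot), left or right. Origin: centre of the face that is underneath at the start; z is up at the start (the pricked, dimpled face is up), down once it is turned over.
- square_bread: square hard-baked crispbread, 90 x 90 mm, 8 mm thick, beside the round one (centres about 180 mm apart) and also hanging over the board's front edge; to be left where it is. Origin: centre of its underside, z up.
- board: wooden chopping board, 240 mm (its x) by 340 mm (its y), 22 mm high, does not move. Origin: centre of its underside at the worktop; x points away from the robot, its front long edge is at x = -120 mm; a spice jar stands near the middle of its back edge.
- turner: offset turner (spatula): thin steel blade 75 mm long (x), 70 mm wide (y), 2 mm thick, a steel riser at the blade's rear, then a level straight wooden handle 112 mm long, 18 mm wide, 14 mm high, whose underside is 43 mm above the blade's underside. About 130 g. Origin: centre of the blade's underside; x points from handle to the blade's free front edge, z up. At the start the blade lies on the worktop and the handle's rear lies on the rest.
- turner_grip (a point): good place to grip the turner from above: middle of the handle's cross-section, 92.5 mm behind and 50 mm above the turner's origin; fingers close on the 18 mm width (along turner y).
- turner_edge (a point): middle of the blade's free front edge, 37.5 mm ahead of the turner's origin.
- turner_rest: white ceramic rest, 40 x 70 mm, horns 55 mm high, that carries the turner's handle 150 mm behind the turner's origin, in a notch 30 mm wide and open above, notch floor 43 mm above the worktop; does not move. Origin: centre of its foot.
There are look-alikes about, which are no part of the job. What is shaped like the square_bread but pink is not meant.

How it is judged (in metres and radians):
On the way, in this order (a step that is already met when the one before it is completed fails the run):
1. the turner is picked up (height (world z) of turner_grip above 0.065 m and contact force between the fingers and turner above 1 N), for 0.1 s.
2. the held turner tips the round crispbread up (angle between round_bread's own z axis and vertical above 0.3 rad and contact force between turner and round_bread above 0.02 N and contact force between the fingers and turner above 1 N), for 0.04 s.
At the end, for the whole second after the job is handed in: the round crispbread lies other face up on the chopping board, flat to 10 degrees and at rest; the square crispbread lies within 20 mm of where it was, its same face up; the turner lies at rest on the worktop or its rest, touching neither board nor bread (angle between round_bread's own z axis and vertical above 2.967 rad and height (world z) of round_bread between 0.026 and 0.036 m and contact force between round_bread and board above 0.05 N and linear speed of each of round_bread, turner below 0.02 m/s and distance of square_bread from where it was at the start of the episode below 0.02 m and angle between square_bread's own z axis and vertical below 0.17 rad and height (world z) of turner below 0.06 m and contact force between turner and board below 0.02 N and contact force between turner and round_bread below 0.02 N and contact force between turner and square_bread below 0.02 N).
It fails at once if the fingers or arm touch the round crispbread (contact force between any of the fingers, the arm and round_bread above 0.3 N).
It fails at once if the fingers or arm touch the square crispbread (contact force between any of the fingers, the arm and square_bread above 0.3 N).
It fails at once if the square crispbread is shifted more than 20 mm (distance of square_bread from where it was at the start of the episode above 0.02 m).
It also fails if it takes over 45 s, if anything falls off the work surface, if the arm or the gripper's body presses on something with over 40 N, if the wrist force passes 120 N, or if a joint passes its speed limit or range.

### The arm

A 6-joint arm with a two-finger parallel gripper is mounted at the origin on a cart in front of the work surface, level with it; the furniture and walls round the work are solid. World frame = base frame: x ahead of the robot, y to its left, z up, the work surface at z = 0. Lengths are in mm, angles in degrees, forces in N, time in s.
With the tool pointing down it reaches from about 350 to 850 mm from the base axis. Payload 8.1 kg.
Tool frame: the origin (TCP) lies where the fingers leave the gripper's body, on its centre line; the fingertips stand 73 mm ahead of it and the grasp point (between the pads) lies 54 mm ahead of it; z points along the fingers, y is the line along which they close (so a half turn about z gives the same grasp; the last joint's range is limited). The gripper opens to 85 mm and grips with 20 to 120 N. Pads are 22 mm wide; open, the fingers measure 114 mm over their backs; the gripper's body (76 mm by 85 mm) begins 54 mm behind the grasp point. The pads swing forward as they close: fully open they stand 13 mm farther back than shut.
Start: joints at [64.32, 7.471, 85.268, -0, 87.261, -4.893], TCP at [212.915, 560.957, 303.892] pointing down, gripper open.
Joint ranges: [-169.43, 169.43], [-51.17, 129.36], [1.28, 143.12], [-76.62, 256.62], [0, 156.53], [-152.29, 152.29]. Speed limits (degrees/s): [136.94, 136.94, 159.86, 180, 180, 180].

### API

Orientations are given as [roll, pitch, yaw] about the fixed x, y, z axes, in that order (R = Rz(yaw) Ry(pitch) Rx(roll)).
In Python, from bench import sense, optics, r gives the robot as it stands.
- The arm moves only by the tool servo_tool, never from a script. Its argument "plan" is a list that holds one entry, the list of rows, each a list of 5 numbers: the shift along the world's x, y, z in m, then the turn about the world's z in degrees, then the finger opening in m, from 0 to 0.0854. A call has 1 to 10 rows; each row shifts and turns the commanded pose from where the row before left it; what a row does not reach is not made up. A row lasts 1/10 s, in which the tool goes at most 50 mm and 8.59 degrees, less where a joint would pass 70% of its speed; a pose out of reach is approached as far as the arm can. A call is refused whole if a number of a shift passes 0.05 or a number of a turn 8.59, either way. A call with a gripper value outside its range is refused whole. The fingers move at their own pace and stop on an object; "force" is the grip in N (left out, the last holds). Time passes only in rows, so rows that do not move let the fingers close. It gives the time, the measured TCP pose, the force, the opening and the grip force at its end, in the units of the state.
- sense(): the state, without advancing time (a new reading comes with each control period).
- optics.snapshot(name): name is "scene" or "side" or "wrist"; returns a dict with "frame" (420x560x3 uint8, blue, green, red), "fx", "fy", "cx", "cy" (pixels), "dist_coeffs" ([k1, k2, p1, p2, k3] as OpenCV has them; the pictures are not rectified), "cam_to_world" (4x4, takes a point from camera to world coordinates). Camera axes: x right, y down, z forward; pixel columns grow to the right and rows downward; lengths in mm; the calibration is good to about 2 mm. A picture is of the moment at which its call begins. There is no depth.
- r.hand_in(): hands the job in; it is judged then, once.
The state is a dict: "time": time; "joint_pos": joint angles; "qd": joint speeds; "joint_efforts": joint torques, N m; "tool_pos": TCP position; "tcp_rot": TCP orientation; "ft_force": force on the tool from outside, world axes, zero at the start; "wrist_torque": the same for the moment, N m; "finger_gap": finger opening in mm; "grip_force": force on a finger pad.
Only numpy, scipy, OpenCV 4.12 (cv2) and the standard library are available. Lean on these libraries where they do the work, as an engineer would, in place of code of your own. Each camera call takes 0.05 s, during which the arm holds its last target. There are 200 camera calls.

## Working session

There is one attempt and no reset: what is moved stays moved. The work goes in short steps, Python scripts to look and compute and a tool call to move; the robot and the scene stay as the last step left them, time stands still between calls to the robot, and variables do not carry over. Pictures are saved under pics/ and viewed, at most 10 in all, crops included, and the job is handed in when it is done.

Besides the shell and the picture viewer there is one more tool, called after "Call:" by a JSON object that holds its "op" and its "data", one argument or row to a line. servo_tool: Moves the arm, as the interface text tells. Its arguments: {"type":"object","properties":{"plan":{"type":"array"},"force":{"type":"number"}},"required":["plan"]}

```bash
mkdir -p pics; ls; cat > h.py <<'E'
import numpy as np, cv2
from bench import sense, optics, r
def shot(n):
    s=optics.snapshot(n); np.save('pics/'+n+'.npy',s,allow_pickle=True); return s
def load(n): return np.load('pics/'+n+'.npy',allow_pickle=True).item()
def ray(s,uv):
    K=np.array([[s['fx'],0,s['cx']],[0,s['fy'],s['cy']],[0,0,1.]])
    p=cv2.undistortPoints(np.array(uv,float).reshape(-1,1,2),K,np.array(s['dist_coeffs'])).reshape(-1,2)
    T=np.array(s['cam_to_world']); d=np.c_[p,np.ones(len(p))]@T[:3,:3].T
    return T[:3,3],d
def onz(s,uv,z):
    o,d=ray(s,uv); return o+d*((z-o[2])/d[:,2])[:,None]
def proj(s,P):
    T=np.array(s['cam_to_world']); K=np.array([[s['fx'],0,s['cx']],[0,s['fy'],s['cy']],[0,0,1.]])
    W=np.linalg.inv(T); return cv2.projectPoints(np.array(P,float).reshape(-1,1,3),cv2.Rodrigues(W[:3,:3])[0],W[:3,3],K,np.array(s['dist_coeffs']))[0].reshape(-1,2)
E
python3 - <<'E'
from h import *
for n in ['scene','side']:
    s=shot(n); cv2.imwrite(f'pics/{n}0.png',s['frame']); print(n,np.round(s['cam_to_world'],2).tolist(),s['fx'])
print({k:np.round(v,2).tolist() for k,v in sense().items()})
E
```

```text
pics
scene [[0.59, -0.35, 0.73, -308.54], [-0.81, -0.27, 0.52, -622.84], [0.01, -0.89, -0.45, 603.88], [0.0, 0.0, 0.0, 1.0]] 527.549421957519
side [[-0.99, -0.09, 0.13, 405.16], [-0.16, 0.52, -0.84, 961.36], [0.01, -0.85, -0.53, 672.63], [0.0, 0.0, 0.0, 1.0]] 440.3986020546064
{'time': 0.1, 'joint_pos': [64.32, 7.51, 85.33, 0.0, 87.26, -4.89], 'qd': [-0.02, -0.17, -0.15, 0.05, -0.06, 0.02], 'joint_efforts': [0.0, -57.1, -50.19, -0.0, 0.01, 0.0], 'tool_pos': [212.73, 560.6, 302.91], 'tcp_rot': [-179.9, -0.01, 159.22], 'ft_force': [0.71, -0.04, 0.43], 'wrist_torque': [-0.0, 0.03, -0.03], 'grip_force': 0.0, 'finger_gap': 85.5}
```

View pics/scene0.png

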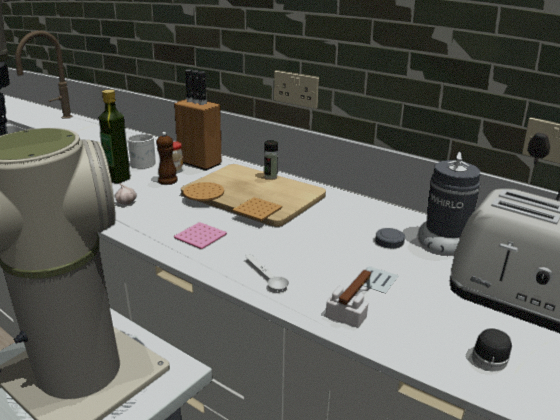

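View pics/side0.png

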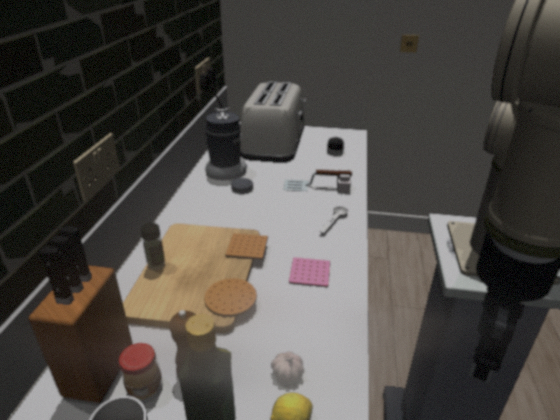

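The scene view shows the round bread near (203,190), the square at (257,208), and the turner with its handle at (355,287) and blade at (380,278) behind the white rest at (347,308). The side view shows the round bread at (231,298), the square at (247,246), and the turner handle at (333,172) and blade at (294,185).

```bash
python3 - <<'E'
from h import *
roi={'scene':{'round':(175,175,235,208),'square':(228,192,290,226),'handle':(330,262,385,305),'blade':(355,262,405,296)},
 'side':{'round':(195,272,265,322),'square':(220,228,275,266),'handle':(308,164,360,182),'blade':(278,172,312,196)}}
tiles=[]
for n in roi:
    s=load(n); f=s['frame']; hsv=cv2.cvtColor(f,cv2.COLOR_BGR2HSV)
    print(n,'board hsv',hsv[205,262] if n=='scene' else hsv[270,190], 'bread',hsv[191,203] if n=='scene' else hsv[298,231],'handle',hsv[287,355] if n=='scene' else hsv[172,333],'blade',hsv[280,379] if n=='scene' else hsv[186,294],'top',hsv[300,300] if n=='scene' else hsv[210,290])
    for k,(a,b,c,d) in roi[n].items():
        t=cv2.resize(f[b:d,a:c],None,fx=6,fy=6,interpolation=cv2.INTER_NEAREST); tiles.append(cv2.resize(t,(400,300)) if 0 else (cv2.copyMakeBorder(cv2.resize(f[b:d,a:c],(200,int(200*(d-b)/(c-a)))) [:290],0,max(0,290-int(200*(d-b)/(c-a))),0,0,cv2.BORDER_CONSTANT)))
img=np.vstack([np.hstack(tiles[:4]),np.hstack(tiles[4:])]); cv2.imwrite('pics/tiles.png',img); print(img.shape)
E
```

```text
scene board hsv [ 16 130 172] bread [ 17 131 175] handle [ 12 143 107] blade [ 90  13 194] top [ 80   4 203]
side board hsv [ 17 101 167] bread [ 14 121 154] handle [  7 116  66] blade [ 93  17 146] top [ 90   1 182]
(580, 800, 3)
```

View pics/tiles.png

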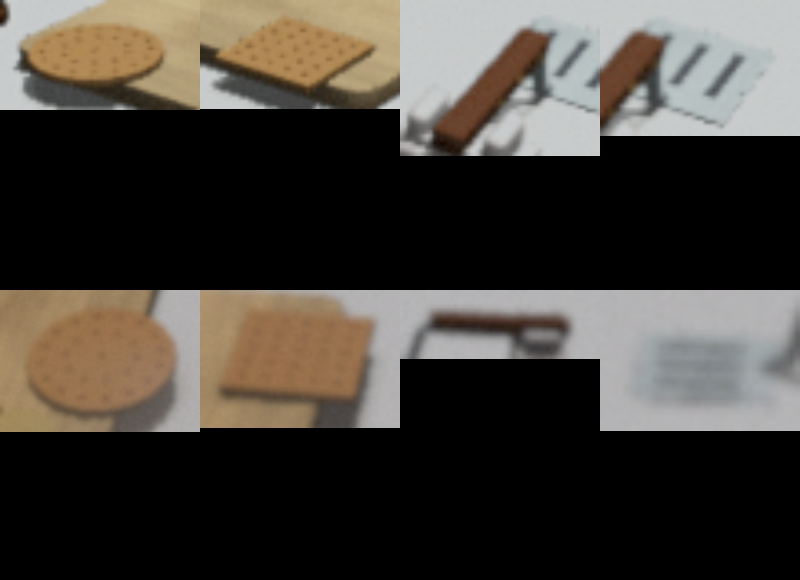

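```bash
python3 - <<'E'
from h import *
np.set_printoptions(precision=1,suppress=True)
sc,sd=load('scene'),load('side')
def T(o,k,*p): return [(o[0]+x/k,o[1]+y/k) for x,y in p]
print('handle front/rear top',onz(sc,[(367.2,271.1),(343.2,298.5)],57))
print('blade front corners, mid',onz(sc,T((355,262),4,(175,55),(125,125)),2), onz(sc,[(392.5,284.5)],2))
print('round sc,sd',onz(sc,[(202.6,190.0)],30),onz(sd,[(230.3,295.8)],30))
print('square sc',onz(sc,T((228,192),3.226,(18,53),(80,17),(174,47),(113,87)),30))
print('square sd',onz(sd,T((220,228),200/55,(40,23),(175,27),(158,112),(20,104)),30))
# round by mask ellipse
for n,s,b in (('scene',sc,(170,170,240,210)),('side',sd,(190,268,270,325))):
    f=s['frame'][b[1]:b[3],b[0]:b[2]]; h=cv2.cvtColor(f,cv2.COLOR_BGR2HSV)
    for r_ in (range(5,30,8) if n=='scene' else ()): pass
# board front edge in side view: rows
h=cv2.cvtColor(sd['frame'],cv2.COLOR_BGR2HSV)
e=[]
for v in (264,267,270,273,276):
    row=h[v,215:290]; 
    print(v,row[::3,1].tolist(),row[::3,2].tolist())
E
```

```text
handle front/rear top [[ 480.  -259.7   57. ]
 [ 374.5 -267.9   57. ]]
blade front corners, mid [[ 583.2 -285.6    2. ]
 [ 509.7 -292.7    2. ]] [[ 545.5 -289.2    2. ]]
round sc,sd [[607.  297.8  30. ]] [[612.6 299.4  30. ]]
square sc [[572.8 158.8  30. ]
 [653.1 162.6  30. ]
 [654.7  70.3  30. ]
 [572.3  65.9  30. ]]
square sd [[667.6  82.8  30. ]
 [574.5  71.4  30. ]
 [568.  165.8  30. ]
 [657.3 172.9  30. ]]
264 [101, 101, 100, 98, 98, 98, 95, 98, 97, 95, 97, 96, 67, 26, 34, 21, 8, 1, 1, 3, 1, 3, 1, 4, 1] [162, 161, 164, 170, 164, 159, 158, 156, 152, 156, 153, 152, 88, 78, 75, 73, 130, 174, 178, 182, 179, 178, 182, 182, 179]
267 [98, 95, 102, 100, 96, 98, 93, 94, 96, 95, 95, 95, 39, 14, 13, 10, 6, 4, 4, 4, 3, 3, 3, 3, 3] [161, 166, 168, 168, 164, 158, 157, 154, 159, 155, 148, 148, 84, 112, 99, 101, 159, 175, 180, 179, 179, 180, 179, 181, 181]
270 [102, 98, 98, 97, 99, 97, 98, 96, 97, 93, 96, 90, 12, 3, 4, 6, 3, 6, 3, 4, 4, 1, 4, 6, 4] [163, 164, 166, 166, 165, 155, 151, 156, 157, 151, 157, 128, 127, 173, 173, 172, 178, 180, 179, 180, 180, 178, 182, 177, 180]
273 [99, 103, 100, 99, 100, 97, 99, 97, 95, 96, 94, 76, 3, 6, 3, 1, 4, 1, 6, 3, 4, 4, 1, 1, 1] [162, 161, 165, 165, 155, 153, 157, 158, 153, 152, 158, 101, 154, 181, 180, 180, 178, 177, 181, 176, 180, 179, 179, 182, 179]
276 [100, 101, 101, 98, 94, 102, 98, 96, 92, 97, 97, 35, 6, 6, 3, 4, 3, 3, 1, 4, 3, 0, 1, 1, 1] [163, 161, 164, 164, 152, 148, 158, 157, 149, 155, 152, 101, 169, 180, 180, 177, 176, 180, 176, 181, 178, 178, 182, 181, 180]
```

```bash
python3 - <<'E'
from h import *
np.set_printoptions(precision=1,suppress=True)
sc,sd=load('scene'),load('side')
print(onz(sd,[(249.3,264),(248.2,270),(246.5,276)],22))
h=cv2.cvtColor(sc['frame'],cv2.COLOR_BGR2HSV)
for u in (220,224,228,232): print(u,[(v,int(h[v,u,1]),int(h[v,u,2])) for v in range(192,212)])
# board back edge / sides: mask wood
for n,s in (('scene',sc),('side',sd)):
    h=cv2.cvtColor(s['frame'],cv2.COLOR_BGR2HSV)
    m=cv2.inRange(h,(10,60,110),(25,255,255)); k,l,st,c=cv2.connectedComponentsWithStats(m)
    i=1+np.argmax(st[1:,4]); cn=max(cv2.findContours((l==i).astype(np.uint8),0,2)[0],key=cv2.contourArea)
    ap=cv2.approxPolyDP(cn,4,True).reshape(-1,2); print(n,st[i]); print(np.c_[ap,onz(s,ap,22)[:,:2]])
E
```

```text
[[598.8 180.5  22. ]
 [596.5 202.   22. ]
 [595.7 223.   22. ]]
220 [(192, 135, 174), (193, 130, 176), (194, 138, 155), (195, 136, 90), (196, 101, 104), (197, 92, 158), (198, 83, 173), (199, 79, 178), (200, 82, 180), (201, 79, 180), (202, 88, 162), (203, 81, 85), (204, 102, 55), (205, 94, 57), (206, 58, 48), (207, 101, 48), (208, 35, 65), (209, 4, 130), (210, 3, 195), (211, 5, 204)]
224 [(192, 82, 172), (193, 84, 173), (194, 77, 176), (195, 86, 175), (196, 83, 178), (197, 83, 178), (198, 83, 178), (199, 81, 174), (200, 83, 172), (201, 82, 177), (202, 81, 180), (203, 82, 172), (204, 94, 106), (205, 89, 66), (206, 97, 50), (207, 113, 52), (208, 88, 49), (209, 45, 57), (210, 2, 123), (211, 4, 194)]
228 [(192, 77, 188), (193, 80, 187), (194, 80, 187), (195, 81, 179), (196, 84, 176), (197, 85, 175), (198, 84, 179), (199, 84, 179), (200, 81, 179), (201, 79, 177), (202, 80, 175), (203, 83, 179), (204, 80, 179), (205, 89, 140), (206, 100, 69), (207, 88, 49), (208, 81, 44), (209, 98, 52), (210, 110, 44), (211, 24, 65)]
232 [(192, 82, 183), (193, 82, 184), (194, 81, 186), (195, 80, 185), (196,
[... 538 characters left out ...]
 821.9 260.9]
 [235.  164.  820.7 367.8]]
side [  123   224   144   112 10153]
[[172.  225.  834.1  57.3]
 [162.  239.  835.9 121.3]
 [162.  273.  785.7 245.3]
 [146.  278.  814.1 267.6]
 [145.  267.  832.2 231.9]
 [123.  302.  829.9 346.8]
 [126.  316.  805.9 382.9]
 [169.  321.  716.3 381.2]
 [183.  309.  700.4 345.1]
 [194.  314.  673.8 354.7]
 [185.  327.  679.8 390.9]
 [195.  335.  654.2 407.1]
 [230.  324.  595.5 368.7]
 [234.  317.  592.4 349.2]
 [212.  312.  639.7 343.3]
 [246.  310.  573.1 326.2]
 [255.  291.  566.7 267.8]
 [246.  280.  593.7 236.4]
 [251.  260.  598.1 165.3]
 [225.  255.  663.3 157.3]
 [261.  257.  577.1 150.2]
 [266.  236.  581.5  63.7]
 [254.  230.  617.1  42.7]]
```

Call:
{"op": "servo_tool", "data": {
  "plan": [
    [[0.024, -0.041, 0, 2.57, 0.0854], [0.024, -0.041, 0, 2.57, 0.0854], [0.024, -0.041, 0, 2.57, 0.0854], [0.024, -0.041, 0, 2.57, 0.0854], [0.024, -0.041, 0, 2.57, 0.0854], [0.024, -0.041, 0, 2.57, 0.0854], [0.024, -0.041, 0, 2.57, 0.0854], [0.024, -0.041, 0, 2.57, 0.0854], [0.024, -0.041, 0, 2.57, 0.0854], [0.024, -0.041, 0, 2.57, 0.0854]]
  ],
  "force": 80
}}

```text
time: 1.1
tool_pos: [453.3, 149.1, 303.7]
tcp_rot: [180.0, -0.0, -175.0]
ft_force: [0.9, 0.7, -0.1]
finger_gap: 85.1
grip_force: 0.0
```

Call:
{"op": "servo_tool", "data": {
  "plan": [
    [[0, -0.046, 0, 0, 0.0854], [0, -0.046, 0, 0, 0.0854], [0, -0.046, 0, 0, 0.0854], [0, -0.046, 0, 0, 0.0854], [0, -0.046, 0, 0, 0.0854], [0, -0.046, 0, 0, 0.0854], [0, -0.046, 0, 0, 0.0854], [0, -0.046, 0, 0, 0.0854], [0, -0.044, 0, 0, 0.0854], [0, 0, 0, 0, 0.0854]]
  ]
}}

```text
time: 2.1
tool_pos: [451.8, -265.5, 303.1]
tcp_rot: [-179.9, -0.1, -175.4]
ft_force: [-0.5, 0.8, 0.2]
finger_gap: 85.2
grip_force: 0.0
```

Check with the wrist camera from above the turner.

```bash
python3 - <<'E'
from h import *
np.set_printoptions(precision=1,suppress=True)
s=shot('wrist'); cv2.imwrite('pics/wrist1.png',s['frame']); print(np.array(s['cam_to_world']),s['fx'])
h=cv2.cvtColor(s['frame'],cv2.COLOR_BGR2HSV)
m=cv2.inRange(h,(0,90,30),(20,255,200)); c=max(cv2.findContours(m,0,2)[0],key=cv2.contourArea)
b=cv2.boxPoints(cv2.minAreaRect(c)); print(np.c_[b,onz(s,b,57)])
print(sense()['tool_pos'],sense()['tcp_rot'])
E
```

```text
[[  -0.1    1.     0.3  378.6]
 [   1.     0.1    0.  -271.8]
 [   0.     0.3   -1.   372.9]
 [   0.     0.     0.     1. ]] 377.3321181976132
[[ 269.6  177.   444.4 -271.1   57. ]
 [ 271.    95.7  377.9 -275.1   57. ]
 [ 290.8   96.   376.9 -259.3   57. ]
 [ 289.4  177.3  443.3 -254.3   57. ]]
[ 452.1 -263.3  303. ] [ 180.    -0.1 -175.3]
```

View pics/wrist1.png

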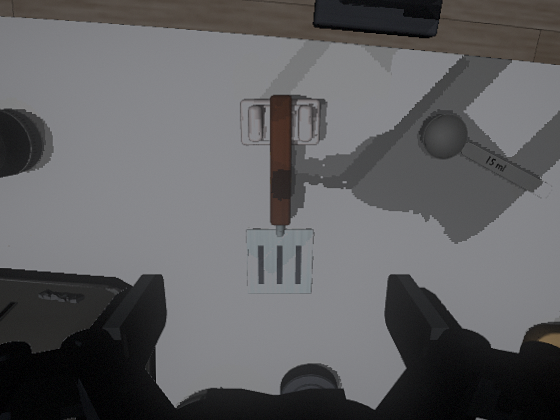

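The handle runs from (281,96) to (281,225), and the blade from (280,229) to its front edge at (280,294). The rest's horns stand clear at rows 98–145.

```bash
python3 - <<'E'
from h import *
np.set_printoptions(precision=1,suppress=True)
s=load('wrist')
print(onz(s,[(281.5,97),(281.2,136),(280.5,223)],57)); print(onz(s,[(280,229.5),(279.7,293.5),(248,229),(247,293.5),(312,230),(312.5,293)],2))
E
```

```text
[[ 378.3 -266.6   57. ]
 [ 409.2 -264.2   57. ]
 [ 484.9 -258.4   57. ]]
[[ 510.5 -255.9    2. ]
 [ 585.1 -249.9    2. ]
 [ 512.7 -289.2    2. ]
 [ 588.  -285.8    2. ]
 [ 508.4 -222.6    2. ]
 [ 581.6 -214.     2. ]]
```

Call:
{"op": "servo_tool", "data": {
  "plan": [
    [[0.004, 0.003, -0.04, 0, 0.0854], [0, 0, -0.04, 0, 0.0854], [0, 0, -0.04, 0, 0.0854], [0, 0, -0.04, 0, 0.0854], [0, 0, -0.03, 0, 0.0854], [0, 0, -0.009, 0, 0.0854], [0, 0, 0, 0, 0], [0, 0, 0, 0, 0], [0, 0, 0, 0, 0], [0, 0, 0, 0, 0]]
  ],
  "force": 90
}}

```text
time: 3.15
tool_pos: [458.0, -258.7, 106.9]
tcp_rot: [-179.9, 0.1, -175.1]
ft_force: [-0.9, -0.5, -0.1]
finger_gap: 28.5
grip_force: 0.0
```

Call:
{"op": "servo_tool", "data": {
  "plan": [
    [[0, 0, 0, 0, 0], [0, 0, 0, 0, 0], [0, 0, 0, 0, 0], [0, 0, 0, 0, 0]]
  ]
}}

```text
time: 3.55
tool_pos: [457.9, -258.8, 106.8]
tcp_rot: [-179.9, 0.1, -175.1]
ft_force: [-1.3, 0.8, 6.5]
finger_gap: 16.3
grip_force: 89.3
```

Call:
{"op": "servo_tool", "data": {
  "plan": [
    [[0, 0, 0.02, 0, 0], [0, 0, 0.04, 0, 0], [0, 0, 0.04, 0, 0], [0, 0.02, 0, 0, 0], [-0.004, 0.04, 0, 0, 0], [-0.008, 0.045, 0, 0, 0], [-0.008, 0.045, 0, 0, 0], [-0.008, 0.045, 0, 0, 0], [-0.008, 0.045, 0, 0, 0], [-0.008, 0.045, 0, 0, 0]]
  ]
}}

```text
time: 4.55
tool_pos: [412.3, 28.5, 205.3]
tcp_rot: [-180.0, 0.1, -175.1]
ft_force: [0.4, -0.5, -1.5]
finger_gap: 15.9
grip_force: 88.2
```

Call:
{"op": "servo_tool", "data": {
  "plan": [
    [[-0.008, 0.045, 0, -1, 0], [-0.008, 0.045, 0, -1, 0], [-0.008, 0.045, 0, -1, 0], [0, 0.045, 0, 0, 0], [0, 0.045, 0, 0, 0], [0, 0.03, 0, 0, 0], [0, 0.017, 0, 0, 0], [0, 0, 0, 0, 0]]
  ]
}}

```text
time: 5.35
tool_pos: [388.6, 300.9, 205.2]
tcp_rot: [180.0, 0.0, -177.9]
ft_force: [-0.4, 0.4, -1.4]
finger_gap: 16.4
grip_force: 88.2
```

```bash
python3 - <<'E'
from h import *
np.set_printoptions(precision=1,suppress=True)
s=shot('wrist'); t=shot('scene')
im=np.hstack([cv2.resize(s['frame'],(460,345)),cv2.resize(t['frame'][120:260,100:300],(340,238)).copy() if 0 else cv2.copyMakeBorder(cv2.resize(t['frame'][120:260,100:300],(340,238)),0,107,0,0,cv2.BORDER_CONSTANT)])
cv2.imwrite('pics/w2.png',im)
x=sense(); print(x['tool_pos'],x['tcp_rot'],x['finger_gap'],x['grip_force'],x['time'])
E
```

```text
[388.7 298.9 204.9] [-180.   -0. -178.] 16.192453708356737 88.16809058189392 5.45
```

View pics/w2.png

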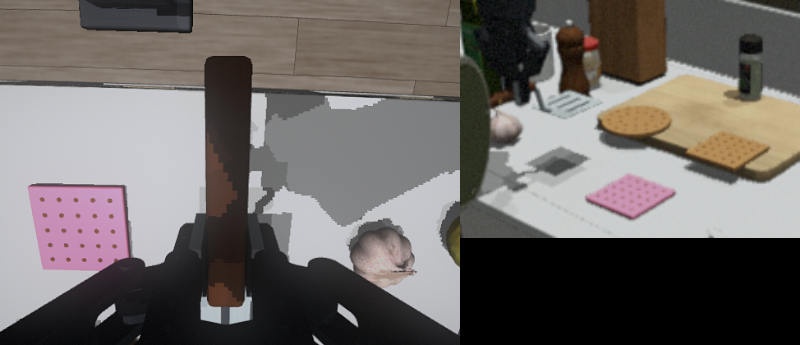

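The turner is held straight in the wrist view. In the scene crop the blade is at about (575,105), and both breads are undisturbed.

```bash
python3 - <<'E'
from h import *
np.set_printoptions(precision=1,suppress=True)
t=load('scene'); a=np.radians(2.0)
R=np.array([[np.cos(a),-np.sin(a)],[np.sin(a),np.cos(a)]])
c=np.array([[37.5,35],[37.5,-35],[-37.5,-35],[-37.5,35]])@R.T+[478.7,302]
uv=proj(t,np.c_[c,np.full(4,99)]); print(uv,(uv-[100,120])*1.7+[460,0])
f=t['frame'][165:200,138:192].copy(); f=cv2.resize(f,None,fx=14,fy=14,interpolation=cv2.INTER_CUBIC)
for p in uv: cv2.circle(f,tuple(int(q) for q in (p-[138,165])*14+7),4,(0,0,255),1)
cv2.imwrite('pics/b.png',f)
E
```

```text
[[164.6 172.9]
 [184.6 179.1]
 [162.7 189.2]
 [142.6 182.5]] [[569.8  90. ]
 [603.8 100.5]
 [566.5 117.7]
 [532.5 106.2]]
```

View pics/b.png

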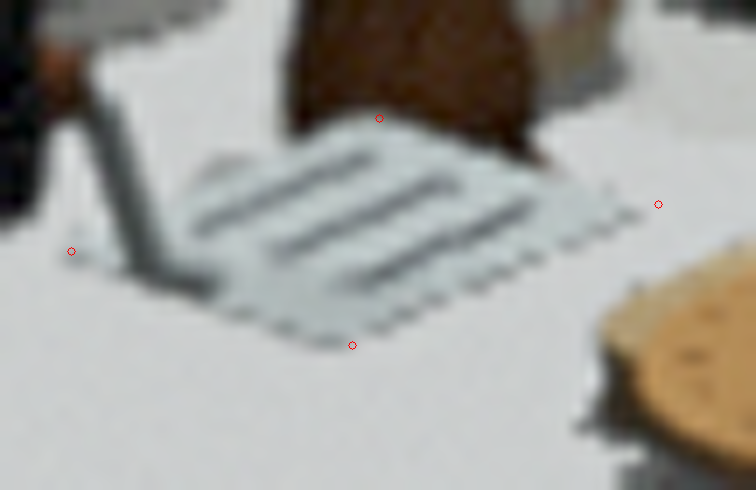

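Call:
{"op": "servo_tool", "data": {
  "plan": [
    [[0, -0.003, -0.03, 0, 0], [0, 0, -0.035, 0, 0], [0, 0, -0.02, 0, 0], [0, 0, -0.005, 0, 0], [0.02, 0, 0, 0, 0], [0.02, 0, 0, 0, 0], [0.01, 0, 0, 0, 0], [0.006, 0, 0, 0, 0], [0, 0, 0, 0, 0]]
  ]
}}

```text
time: 6.35
tool_pos: [445.6, 295.8, 115.6]
tcp_rot: [180.0, 0.0, -178.1]
ft_force: [0.4, -0.2, -1.4]
finger_gap: 16.3
grip_force: 88.2
```

```bash
python3 - <<'E'
from h import *
x=sense(); print(x['tool_pos'],x['tcp_rot'],x['ft_force'],x['time'])
a=shot('side')['frame'][225:345,120:300]; b=shot('scene')['frame'][150:240,150:285]
cv2.imwrite('pics/c.png',np.hstack([cv2.resize(a,(400,267)),cv2.resize(b,(400,267))]))
E
```

```text
[445.63027653 295.77558826 115.55755354] [ 1.79977801e+02  4.31152412e-02 -1.78139275e+02] [ 0.35254802 -0.18931563 -1.42397091] 6.35
```

View pics/c.png

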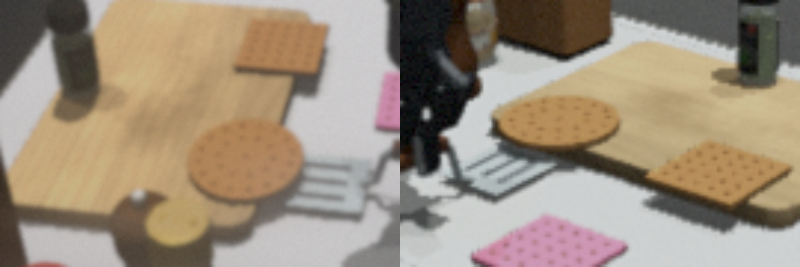

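The blade is now under the overhang, roughly centred (side crop (320,185), scene crop (530,165)), and neither bread has moved.

Call:
{"op": "servo_tool", "data": {
  "plan": [
    [[0, 0, 0.008, 0, 0], [0, 0, 0.006, 0, 0], [0.0005, 0, 0.008, 0, 0], [0.001, 0, 0.008, 0, 0], [0.0017, 0, 0.008, 0, 0], [0.0025, 0, 0.0075, 0, 0], [0.003, 0, 0.0075, 0, 0], [0.0037, 0, 0.007, 0, 0], [0, 0, 0, 0, 0]]
  ]
}}

```text
time: 7.35
tool_pos: [458.5, 296.3, 176.4]
tcp_rot: [179.9, 0.1, -178.1]
ft_force: [-0.7, 0.7, -1.5]
finger_gap: 16.2
grip_force: 88.2
```

```bash
python3 - <<'E'
from h import *
x=sense(); print(x['tool_pos'],x['tcp_rot'],x['ft_force'],x['time'])
a=shot('side')['frame'][225:345,120:300]; b=shot('scene')['frame'][150:240,150:285]
cv2.imwrite('pics/d.png',np.hstack([cv2.resize(a,(400,267)),cv2.resize(b,(400,267))]))
E
```

```text
[458.52811674 296.25221102 176.43658898] [ 1.79943098e+02  1.28690374e-01 -1.78104354e+02] [-0.6659876   0.73298871 -1.49896405] 7.35
```

View pics/d.png

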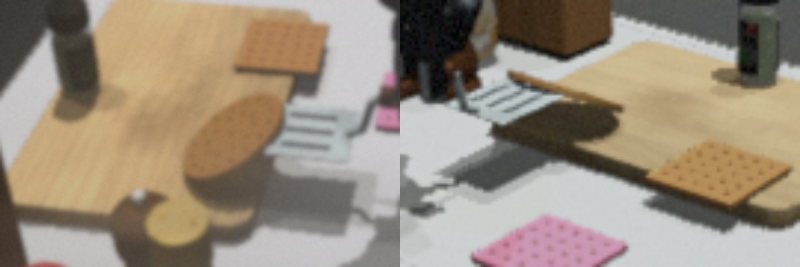

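The bread is tipped to about 30°. In the scene crop it is a thin band from (510,73) to (622,108), and the square is untouched. I'll check whether the pivot slid.

```bash
cat >> h.py <<'E'
def breadseg(s,roi):
    a,b,c,d=roi; h=cv2.cvtColor(s['frame'],cv2.COLOR_BGR2HSV)[b:d,a:c]
    m=cv2.inRange(h,(8,105,120),(20,255,255)); cs=cv2.findContours(m,0,2)[0]; c_=max(cs,key=cv2.contourArea)
    return c_.reshape(-1,2)+[a,b]
E
python3 - <<'E'
from h import *
np.set_printoptions(precision=1,suppress=True)
print(onz(load('scene'),[(224.9,186.4)],22))
for n,roi in (('scene',(175,160,240,205)),('side',(190,260,265,325))):
    s=load(n); c=breadseg(s,roi); print(n,cv2.contourArea(c),cv2.minAreaRect(c))
    for q in (c[:,0].argmin(),c[:,0].argmax(),c[:,1].argmin(),c[:,1].argmax()): print(c[q],onz(s,[c[q]],22))
E
```

```text
[[674.9 278.9  22. ]]
scene 26.0 ((203.29998779296875, 179.6000213623047), (30.04163360595703, 2.8460497856140137), 18.434947967529297)
[189 175] [[672.9 416.2  22. ]]
[218 183] [[680.8 309.9  22. ]]
[189 175] [[672.9 416.2  22. ]]
[211 183] [[668.9 325.4  22. ]]
side 1030.5 ((223.40000915527344, 285.20001220703125), (25.200002670288086, 54.400001525878906), 53.13010025024414)
[202 293] [[676.8 293.   22. ]]
[246 276] [[596.8 223.2  22. ]]
[235 266] [[629.7 193.2  22. ]]
[205 304] [[660.5 323.7  22. ]]
```

Call:
{"op": "servo_tool", "data": {
  "plan": [
    [[0.0045, 0, 0.0065, 0, 0], [0.005, 0, 0.006, 0, 0], [0.0055, 0, 0.006, 0, 0], [0.006, 0, 0.006, 0, 0], [0.0065, 0, 0.005, 0, 0], [0.0075, 0, 0.005, 0, 0], [0, 0, 0, 0, 0]]
  ]
}}

```text
time: 8.15
tool_pos: [493.8, 296.0, 210.6]
tcp_rot: [180.0, 0.1, -178.1]
ft_force: [-0.1, -0.1, 0.0]
finger_gap: 15.9
grip_force: 88.2
```

```bash
python3 - <<'E'
from h import *
np.set_printoptions(precision=1,suppress=True)
x=sense(); print(x['tool_pos'],x['tcp_rot'],x['ft_force'],x['time'])
shot('scene'); n='side'; s=shot(n); c=breadseg(s,(170,230,265,325)); print(n,cv2.contourArea(c),cv2.minAreaRect(c))
for q in (c[:,0].argmin(),c[:,0].argmax(),c[:,1].argmin(),c[:,1].argmax()): print(c[q],onz(s,[c[q]],22))
a=s['frame'][225:345,120:300]; b=load('scene')['frame'][150:240,150:285]
cv2.imwrite('pics/e.png',np.hstack([cv2.resize(a,(400,267)),cv2.resize(b,(400,267))]))
E
```

```text
[493.8 296.  210.6] [ 180.     0.1 -178.1] [-0.1 -0.1  0. ] 8.15
side 948.0 ((234.00086975097656, 269.30279541015625), (36.829891204833984, 85.26652526855469), 28.1416015625)
[201 298] [[674.2 308.   22. ]]
[264 249] [[576.1 118.1  22. ]]
[233 233] [[667.3  65.2  22. ]]
[201 300] [[672.3 313.8  22. ]]
```

View pics/e.png

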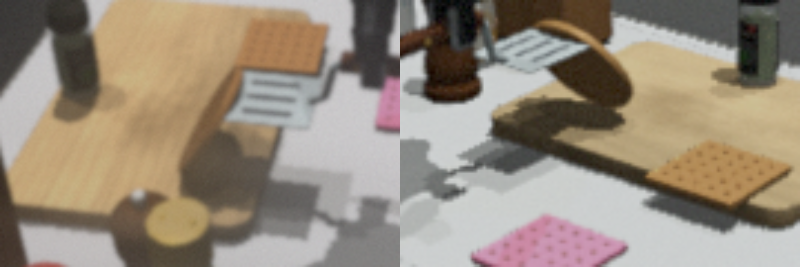

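The bread is now at about 60°, its pivot steady near x = 672. The blade bears on its underside, and the square is unmoved. I'll push it past vertical.

Call:
{"op": "servo_tool", "data": {
  "plan": [
    [[0.0085, 0, 0.0045, 0, 0], [0.0085, 0, 0.0038, 0, 0], [0.008, 0, 0.0025, 0, 0], [0.0085, 0, 0.002, 0, 0], [0.0085, 0, 0.001, 0, 0], [0.0085, 0, 0, 0, 0], [0.0085, 0, 0, 0, 0], [0.0085, 0, 0, 0, 0], [0.006, 0, 0, 0, 0], [0, 0, 0, 0, 0]]
  ]
}}

```text
time: 9.25
tool_pos: [566.5, 295.8, 223.0]
tcp_rot: [-180.0, -0.0, -178.1]
ft_force: [-0.2, 0.1, -0.6]
finger_gap: 16.0
grip_force: 88.2
```

```bash
python3 - <<'E'
from h import *
np.set_printoptions(precision=1,suppress=True)
x=sense(); print(x['tool_pos'],x['ft_force'],x['time'])
shot('scene'); s=shot('side')
c=breadseg(s,(100,200,222,325)); print(cv2.contourArea(c),cv2.minAreaRect(c),cv2.boundingRect(c))
M=cv2.moments(c); print(onz(s,[(M['m10']/M['m00'],M['m01']/M['m00'])],30))
a=s['frame'][225:345,120:300]; b=load('scene')['frame'][150:240,150:285]
cv2.imwrite('pics/f.png',np.hstack([cv2.resize(a,(400,267)),cv2.resize(b,(400,267))]))
E
```

```text
[566.5 295.8 223. ] [-0.2  0.1 -0.6] 9.25
1381.0 ((174.0, 288.5), (35.0, 54.0), 90.0) (147, 271, 55, 36)
[[738.3 297.8  30. ]]
```

Call:
{"op": "servo_tool", "data": {
  "plan": [
    [[-0.011, 0, 0, 0, 0], [-0.02, -0.01, 0, 0, 0], [-0.02, -0.02, 0, 0, 0], [-0.02, -0.03, 0, 0.5, 0], [-0.02, -0.04, 0, 0.5, 0], [-0.0176, -0.04, 0, 0.5, 0], [0, -0.045, 0, 0.5, 0], [0, -0.045, 0, 0.5, 0], [0, -0.045, 0, 0.5, 0], [0, -0.045, 0, 0, 0]]
  ]
}}

```text
time: 10.35
tool_pos: [456.1, -25.1, 223.4]
tcp_rot: [-180.0, 0.1, -175.0]
ft_force: [0.6, -0.1, -1.4]
finger_gap: 16.3
grip_force: 88.2
```

```bash
python3 - <<'E'
from h import *
np.set_printoptions(precision=1,suppress=True)
x=sense(); print(x['tool_pos'],x['tcp_rot'],x['ft_force'],x['time'])
b=shot('scene')['frame'][150:240,170:305]; s=shot('side')
a=s['frame'][225:345,120:300]
cv2.imwrite('pics/g.png',np.hstack([cv2.resize(a,(400,267)),cv2.resize(b,(400,267))]))
E
```

```text
[456.1 -25.1 223.4] [-180.     0.1 -175. ] [ 0.6 -0.1 -1.4] 10.35
```

View pics/g.png

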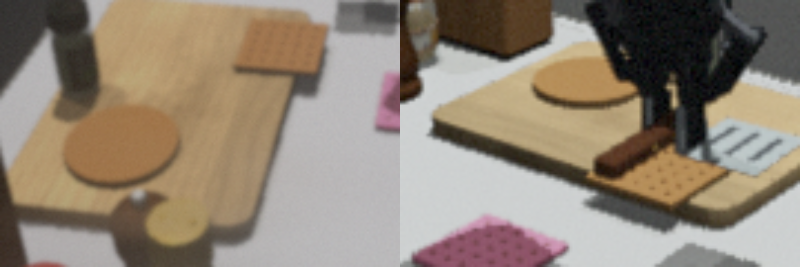

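The round bread now lies flat with its smooth face up (side crop (122,145)), on the board and clear of the jar. The square is in place. I'll return the turner to its rest.

Call:
{"op": "servo_tool", "data": {
  "plan": [
    [[0.002, -0.045, 0, 0, 0], [0, -0.045, 0, 0, 0], [0, -0.045, 0, 0, 0], [0, -0.045, 0, 0, 0], [0, -0.035, 0, 0, 0], [0, -0.0187, 0, 0, 0], [0, 0, -0.02, 0, 0], [0, 0, -0.03, 0, 0], [0, 0, -0.02, 0, 0], [0, 0, 0, 0, 0]]
  ]
}}

```text
time: 11.45
tool_pos: [457.3, -255.0, 149.6]
tcp_rot: [179.7, -0.3, -175.0]
ft_force: [-0.8, -0.4, -2.2]
finger_gap: 16.6
grip_force: 88.5
```

```bash
python3 - <<'E'
from h import *
x=sense(); print(x['tool_pos'],x['tcp_rot'],x['ft_force'],x['time'])
E
```

```text
[ 457.27378558 -255.02406219  149.6216521 ] [ 179.72684587   -0.28947826 -175.03927991] [-0.79943943 -0.38538047 -2.15850855] 11.45
```

Call:
{"op": "servo_tool", "data": {
  "plan": [
    [[0, 0, 0, 0, 0], [0, 0, 0, 0, 0]]
  ]
}}

```text
time: 11.65
tool_pos: [460.2, -257.7, 154.9]
tcp_rot: [-179.9, 0.1, -175.0]
ft_force: [0.2, 0.4, -0.7]
finger_gap: 16.0
grip_force: 88.5
```

Call:
{"op": "servo_tool", "data": {
  "plan": [
    [[-0.002, -0.001, -0.015, 0, 0], [0, 0, -0.015, 0, 0], [0, 0, -0.01, 0, 0], [0, 0, -0.005, 0, 0], [0, 0, 0, 0, 0], [0, 0, 0, 0, 0], [0, 0, -0.002, 0, 0], [0, 0, 0, 0, 0], [0, 0, 0, 0, 0]]
  ]
}}

```text
time: 12.55
tool_pos: [457.4, -258.9, 106.8]
tcp_rot: [-180.0, 0.0, -175.1]
ft_force: [-3.4, 2.0, 5.8]
finger_gap: 16.2
grip_force: 89.5
```

Contact is felt (about 6–7 N up) at the original height, so I'll release and rise.

Call:
{"op": "servo_tool", "data": {
  "plan": [
    [[0, 0, 0, 0, 0.03], [0, 0, 0, 0, 0.06], [0, 0, 0, 0, 0.06], [0, 0, 0, 0, 0.06], [0, 0, 0, 0, 0.06], [0, 0, 0.02, 0, 0.06], [0, 0, 0.04, 0, 0.06], [0, 0, 0.045, 0, 0.06], [0, 0, 0.045, 0, 0.06], [0, 0, 0, 0, 0.06]]
  ]
}}

```text
time: 13.55
tool_pos: [460.0, -260.7, 264.3]
tcp_rot: [-179.5, 0.6, -175.1]
ft_force: [-0.3, -0.2, 0.2]
finger_gap: 59.8
grip_force: 0.0
```

```bash
python3 - <<'E'
from h import *
np.set_printoptions(precision=1,suppress=True)
x=sense(); print(x['tool_pos'],x['finger_gap'],x['grip_force'],x['time'])
s=shot('wrist'); h=cv2.cvtColor(s['frame'],cv2.COLOR_BGR2HSV)
m=cv2.inRange(h,(0,90,20),(20,255,200)); c=max(cv2.findContours(m,0,2)[0],key=cv2.contourArea)
b=cv2.boxPoints(cv2.minAreaRect(c)); print(np.c_[b,onz(s,b,57)])
s=shot('side'); o=cv2.cvtColor(s['frame'],cv2.COLOR_BGR2HSV)
for roi in ((140,255,205,320),(215,225,280,268)):
    c=breadseg(s,roi); print(cv2.minAreaRect(c)); M=cv2.moments(c); print(onz(s,[(M['m10']/M['m00'],M['m01']/M['m00'])],30))
E
```

```text
[ 460.  -260.7  264.3] 59.826005267889954 0.0 13.55
[[ 269.   176.8  446.9 -268.2   57. ]
 [ 270.    77.8  376.8 -273.2   57. ]
 [ 293.2   78.   375.6 -257.1   57. ]
 [ 292.1  177.1  445.6 -250.9   57. ]]
((175.5, 288.0), (57.0, 36.0), 0.0)
[[736.  296.8  30. ]]
((245.19552612304688, 244.55564880371094), (38.91566848754883, 22.44828224182129), 4.5739216804504395)
[[620.4 120.2  30. ]]
```

The turner is back where it started, the round bread is flipped and flat, and the square has not visibly moved. Handing in.

```bash
python3 -c "
from h import *
print(r.hand_in())"
```

```text
the job is handed in; nothing more can be done
None
```

I turned the round crispbread over with the turner: it lies flat on the board with its smooth face up, the square crispbread is where it was as far as the cameras show, and the turner is back on its rest; the job was handed in at about 13.6 s of the 45 s, and no verdict was returned.

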